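# Stand the stir-bar retriever in its beaker, magnet end down

## Task

The stir-bar retriever, a plain white rod, has rolled into the middle bay of the low shelf; draw it out endways without disturbing the tube racks on top. Both its ends look alike, so lift it and feel which end hangs heavy: that end holds the magnet. Then set it down gently in the squat empty plastic beaker with the magnet end at the bottom, leaning on the rim so that the beaker stays standing, and leave everything else on the bench where it is.

Things in the scene. Friction and masses are not known exactly. Their poses are not given: they have to be found in the camera images.
- rod_mid (a point): Middle of the stir-bar retriever, on its axis: a plain white plastic rod, round, 20 mm thick, 220 mm long over two half-round ends, about 155 g; it can roll. y runs along it towards end a. A heavy magnet is fixed in one end (which one differs from start to start), so it balances 45 to 50 mm from the middle. At the start it lies on the bench in the middle bay, one end out.
- rod_end_a (a point): Very tip of the rod's end a, on its axis, 110 mm from the middle. At the start this end sticks 70 to 90 mm out of the bay, the rod lying along the bay within 3 degrees and within 10 mm of its middle line, its axis 10 mm above the bench. The letter says nothing about the magnet, whose pull on other things does not matter here.
- rod_end_b (a point): Very tip of the other end of the rod, 110 mm from the middle; at the start inside the bay.
- shelf: Low white bench shelf, fixed, 236 mm (its x) by 200 mm (its y), top 54 mm above the bench; origin at the centre of its underside. Three bays under the top are open only at the face y = +100 mm in its own frame; the outer two are filled with boxes. The middle bay is 64 mm wide, centred on x = 0, and 44 mm high, closed at the back.
- beaker: Squat empty beaker of milky plastic, loose, about 45 g, 74 mm outside diameter (78 mm over the lip), 66 mm high, wall 3 mm, floor 5 mm thick; origin at the centre of its underside, z up. The rod put in with the magnet up would pull it over.
- beaker_in (a point): Centre of the beaker's inner floor, 5 mm above its underside. The inside is 68 mm wide and 61 mm deep.
- rack_front: Yellow microtube rack standing on the shelf, nearer the open face, 206 x 70 mm, 44 mm high; origin under its centre. To be left alone.
- rack_back: Dark purple microtube rack, the same size, behind the first on the shelf. To be left alone.
- bottle: Glass reagent bottle with a blue cap, 70 mm diameter, 140 mm high; origin under its centre. To be left alone.
- glass_beaker: Taller glass beaker, 80 mm diameter, 92 mm high; origin under its centre. To be left alone; it is not the retriever's beaker.
- tip_box: Box of pipette tips, 122 x 82 mm, 66 mm high; origin under its centre. To be left alone.
- timer: Flat white bench timer, 66 x 70 mm, 20 mm high; origin under its centre. To be left alone.
- pipette: Micropipette lying on its side along its x axis, tip to +x, from 145 mm behind to 140 mm ahead of its origin, 47 mm high; origin on the bench. To be left alone.
Mind the look-alikes: they are no part of the job. What is shaped like the beaker but yellow is not meant.

How it is judged:
By the outcome, as a careful person would: the job done as asked, in the order asked, and still so for the second after the job is handed in, with the robot touching nothing.
It also fails if it takes over 58 s, if anything falls off the work surface, if the arm or the gripper's body presses on something with over 40 N, if the wrist force passes 120 N, or if a joint passes its speed limit or range.

## Robot

A 6-joint arm with a two-finger parallel gripper is mounted at the origin on the work surface. World frame = base frame: x ahead of the robot, y to its left, z up, the work surface at z = 0. Lengths are in m, angles in rad, forces in N, time in s.
With the tool pointing down it reaches from about 0.3 to 0.825 m from the base axis. Payload 5.4 kg.
Tool frame: the origin (TCP) lies at the very end of the fingers, on their centre line; the grasp point (between the pads) lies 19 mm behind it; z points along the fingers, x is the direction in which the jaws open and shut, and the axes are right-handed (so a half turn about z gives the same grasp; the last joint's range is limited). The gripper opens to 92 mm and grips with 3 to 60 N. Pads are 20 mm wide; open, the fingers measure 128 mm over their backs; the gripper's body (75 mm by 189 mm) begins 69 mm behind the grasp point.
Start: joints at [-1.374, 0.158, 1.597, -0, 1.386, -0.21], TCP at [0.227, -0.528, 0.215] pointing down, gripper open.
Joint ranges: [-2.91, 2.91], [-0.94, 2.29], [0.18, 2.7], [-1.29, 4.43], [0.17, 2.64], [-3, 3]. Speed limits (rad/s): [2.57, 2.57, 3.14, 3.14, 3.14, 3.14].

## Interface

Orientations are given as a rotation vector (axis times angle).
In Python, from workcell import bot gives the robot as it stands. Calls block until the motion is done:
- bot.goto(position, orientation): joint-space move of the TCP to a pose.
- bot.line_to(position, rot=None, max_speed=0.15): straight line of the TCP; rot=None keeps the orientation; max_speed is the mean speed in m/s.
- bot.set_joints(angles): joint-space move.
- bot.set_gripper(opening, newtons=None): opening from 0.0 (shut) to 1.0 (fully open); newtons is the grip in N (None keeps the last); returns when the fingers have stopped.
- bot.hold(seconds).
- bot.inverse_kinematics(position, orientation): joint angles nearest the present ones, or None.
- bot.read_camera(name): name is "scene" or "side" or "wrist"; returns a dict with "pixels" (384x512x3 uint8, blue, green, red), "fx", "fy", "cx", "cy" (pixels), "R" (3x3) and "t" (3): a world point X has camera coordinates R X + t. Camera axes: x right, y down, z forward; pixel columns grow to the right and rows downward; lengths in m; the calibration is good to about 2 mm. A picture is of the moment at which its call begins. There is no depth.
A pose or a line that the arm cannot do raises bot.MotionError and nothing moves.
- bot.job_done(): hands the job in, once; it reports no verdict.
Readings, each from a call of its own:
- bot.current_clock(): time.
- bot.current_joints(): joint angles.
- bot.current_joint_vel(): joint speeds.
- bot.current_effort(): joint torques, N m.
- bot.current_ee_pos(): TCP position.
- bot.current_tool_rot(): TCP orientation.
- bot.current_contact_force(): force on the tool from outside, world axes, zero at the start.
- bot.current_ft_torque(): the same for the moment, N m.
- bot.current_opening(): opening from 0.0 (shut) to 1.0 (fully open).
Only numpy, scipy, OpenCV 4.12 (cv2) and the standard library are available. Lean on these libraries where they do the work, as an engineer would, in place of code of your own. Each camera call takes 0.05 s, during which the arm holds its last target. There are 200 camera calls.

## Working session

There is one attempt and no reset: what is moved stays moved. The work goes in short steps, each a Python script; the robot and the scene stay as the last script left them, time stands still between calls to the robot, and variables do not carry over. Pictures are saved under pics/ and viewed, about 8 in all and at most 12, crops included, and the job is handed in when it is done.

```bash
ls; mkdir -p pics; cat > h.py <<'E'
import numpy as np, cv2
from scipy.spatial.transform import Rotation as Ro
from workcell import bot
def ray(c,u,v):
    R=np.array(c["R"]);t=np.array(c["t"])
    return -R.T@t, R.T@np.array([(u-c["cx"])/c["fx"],(v-c["cy"])/c["fy"],1])
def onz(c,u,v,z):
    o,d=ray(c,u,v); return o+d*(z-o[2])/d[2]
def proj(c,X):
    p=np.array(c["R"])@np.array(X)+np.array(c["t"]); return [c["fx"]*p[0]/p[2]+c["cx"],c["fy"]*p[1]/p[2]+c["cy"]]
def tri(c1,p1,c2,p2):
    P=[np.array([[c["fx"],0,c["cx"]],[0,c["fy"],c["cy"]],[0,0,1]])@np.c_[np.array(c["R"]),np.array(c["t"])] for c in (c1,c2)]
    X=cv2.triangulatePoints(P[0],P[1],np.array(p1,float).reshape(2,1),np.array(p2,float).reshape(2,1)).ravel(); return X[:3]/X[3]
E
python3 - <<'E'
from h import *
import pickle
for n in("scene","side"):
    c=bot.read_camera(n); pickle.dump(c,open(n+".pkl","wb"))
    cv2.imwrite(f"pics/{n}0.png",cv2.resize(c["pixels"],(800,600),interpolation=cv2.INTER_CUBIC)); o,d=ray(c,c["cx"],c["cy"]); print(n,o,d,c["fx"],c["cx"],c["cy"])
print(bot.current_clock(),bot.current_tool_rot(),bot.current_ee_pos(),bot.current_contact_force())
E
```

```text
pics
scene [ 1.46197866 -0.22837818  0.68858349] [-0.79494258  0.253135   -0.55135195] 373.8628219455766 255.06784106205282 190.42177802420548
side [-0.05300052  0.67586336  0.82411818] [ 0.54798949 -0.54861443 -0.6314505 ] 441.23989974183297 262.27900322200765 187.50787508531775
0.1 [-2.62338599e+00  1.72624839e+00  1.83774505e-03] [ 0.22738567 -0.52752461  0.21374133] [-0.5852234  -0.37042195  0.45733203]
```

View pics/scene0.png

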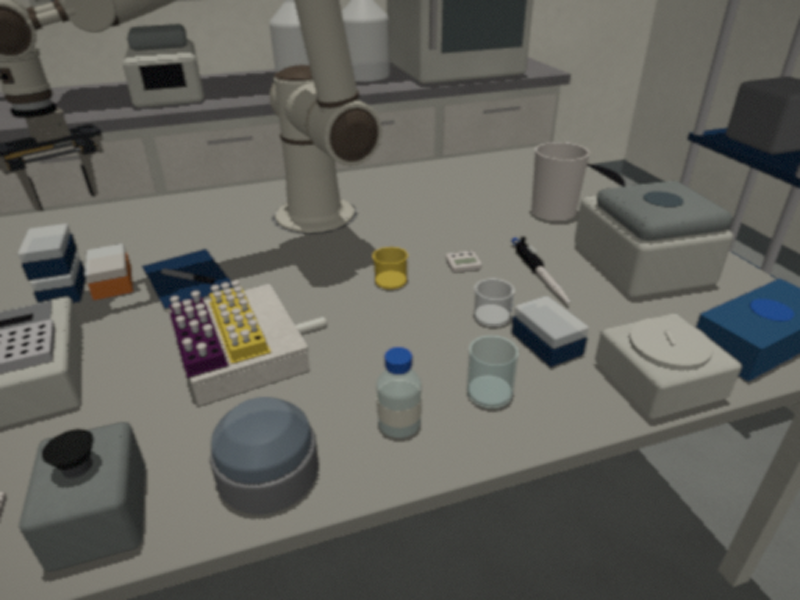

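View pics/side0.png

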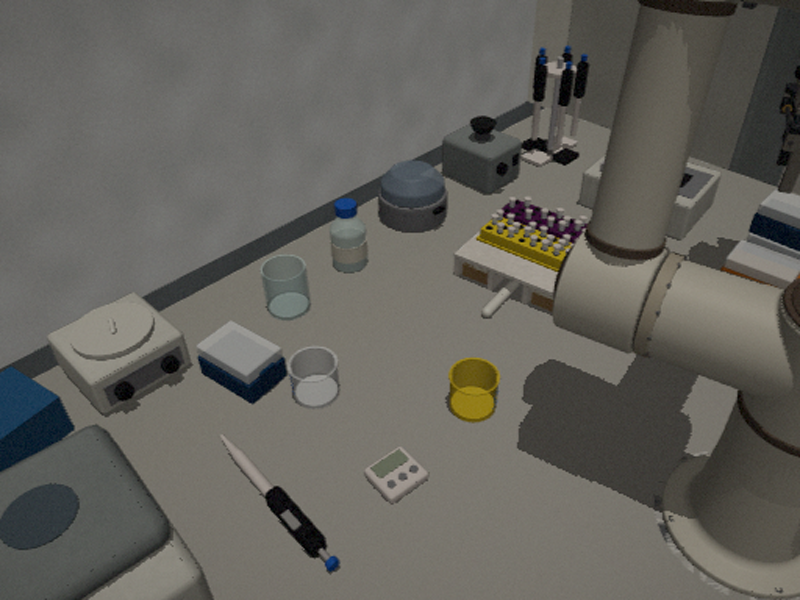

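The scene picture shows three cup-like things:
- milky squat beaker: scene (494,303), side (314,377)
- yellow one of the same shape: scene (390,268)
- taller glass beaker: scene (492,372)

The milky squat one fits the description. The rod sticks out of the shelf at scene (313,326), side (497,298).

```bash
python3 - <<'E'
from h import *
import pickle
S=pickle.load(open("scene.pkl","rb"));D=pickle.load(open("side.pkl","rb"))
k=1.5625
a=lambda *p:np.array(p)/k
print("tip tri",tri(S,a(326,323),D,a(486,314)))
print("tip z10", onz(S,*a(326,323),.01),onz(D,*a(486,314),.01))
print("rod mouth z10", onz(S,*a(302,328),.01),onz(D,*a(514,287),.01))
print("beaker base", onz(S,*a(494,316),.005),onz(D,*a(314,390),.005))
print("beaker lip", onz(S,*a(494,290),.066),onz(D,*a(314,364),.066))
print("glass", onz(S,*a(491,392),.005),onz(D,*a(288,305),.005),"bottle",onz(D,*a(346,207),.14),"tip",onz(D,*a(240,343),.066),"timer",onz(D,*a(396,473),.02))
print("yellow",onz(D,*a(473,402),.005))
print("pip",onz(D,*a(225,437),.01),onz(D,*a(333,564),.02))
print("shelf top corners",[onz(D,*a(*p),.054) for p in((456,260),)],[onz(S,*a(*p),.054) for p in((268,285),(306,346),(192,385))])
A=cv2.resize(S["pixels"][160:280,100:360],None,fx=3,fy=2.5*1.2,interpolation=cv2.INTER_CUBIC)[:300]
B=cv2.resize(D["pixels"][150:270,170:430],(780,300) if 0 else None,fx=3,fy=3,interpolation=cv2.INTER_CUBIC)[:300]
A=cv2.resize(S["pixels"][170:270,100:360],None,fx=3,fy=3,interpolation=cv2.INTER_CUBIC)
B=cv2.resize(D["pixels"][160:260,170:430],None,fx=3,fy=3,interpolation=cv2.INTER_CUBIC)
cv2.imwrite("pics/crop1.png",np.vstack([A,B]))
E
```

```text
tip tri [ 0.51450267 -0.08267458  0.00668325]
tip z10 [ 0.52257879 -0.08109378  0.01      ] [ 0.51188793 -0.0824548   0.01      ]
rod mouth z10 [ 0.52333526 -0.1292182   0.01      ] [ 0.52294078 -0.17865892  0.01      ]
beaker base [0.60479986 0.24594033 0.005     ] [0.59766343 0.24677372 0.005     ]
beaker lip [0.60137614 0.24253998 0.066     ] [0.59147095 0.24380459 0.066     ]
glass [0.80537102 0.14263126 0.005     ] [0.79749555 0.14375694 0.005     ] bottle [ 0.80403067 -0.01854247  0.14      ] tip [0.71499638 0.29537621 0.066     ] timer [0.38049324 0.27605463 0.02      ]
yellow [0.39588096 0.09052319 0.005     ]
pip [0.61687031 0.40219012 0.01      ] [0.34082071 0.42639958 0.02      ]
shelf top corners [array([ 0.62056615, -0.1227559 ,  0.054     ])] [array([ 0.41354606, -0.17471675,  0.054     ]), array([ 0.63947515, -0.13866104,  0.054     ]), array([ 0.67937597, -0.33261012,  0.054     ])]
```

View pics/crop1.png

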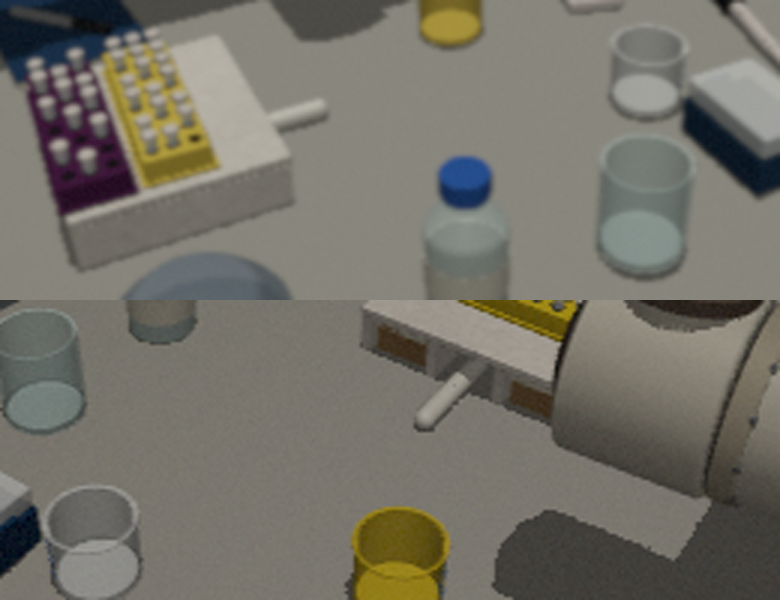

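The crops confirm it: the milky beaker is at about (0.60, 0.245) and the rod tip at about (0.515, −0.082). The rod's z and the beaker's height both fit. Next I'll hover above the rod and take a wrist look.

```bash
cat >> h.py <<'E'
def down(yaw):
    "tool pointing down, jaw axis at yaw; half turn chosen by the caller"
    x=np.array([np.cos(yaw),np.sin(yaw),0]);z=np.array([0,0,-1.]);return Ro.from_matrix(np.c_[x,np.cross(z,x),z]).as_rotvec()
def snap(n,name):
    c=bot.read_camera(n); import pickle; pickle.dump(c,open(name+".pkl","wb"))
    cv2.imwrite(f"pics/{name}.png",cv2.resize(c["pixels"],(800,600),interpolation=cv2.INTER_CUBIC)); return c
E
python3 - <<'E'
from h import *
P=[.52,-.085,.22]
for y in(np.radians(9),np.radians(189)): print(np.round(bot.inverse_kinematics(P,down(y)),2))
y=min((np.radians(9),np.radians(189)),key=lambda y:abs(bot.inverse_kinematics(P,down(y))[5]))
bot.goto(P,down(y)); print(np.degrees(y),bot.current_clock(),bot.current_ee_pos())
c=snap("wrist","w1"); o,d=ray(c,256,192); print(o,d)
print("face proj",[np.array(proj(c,p))*1.5625 for p in([.515,-.082,.01],[.524,-.157,0])])
E
```

```text
[-0.39  0.03  1.72 -0.    1.39 -0.55]
[-0.39  0.03  1.72 -0.    1.39  2.59]
9.0 2.0167 [ 0.51995611 -0.08586043  0.21998117]
[ 0.50800592 -0.01188112  0.39038285] [ 0.04524091 -0.24636636 -0.96827646]
face proj [array([392.70879514, 269.42968422]), array([390.17474136, 345.48122178])]
```

View pics/w1.png

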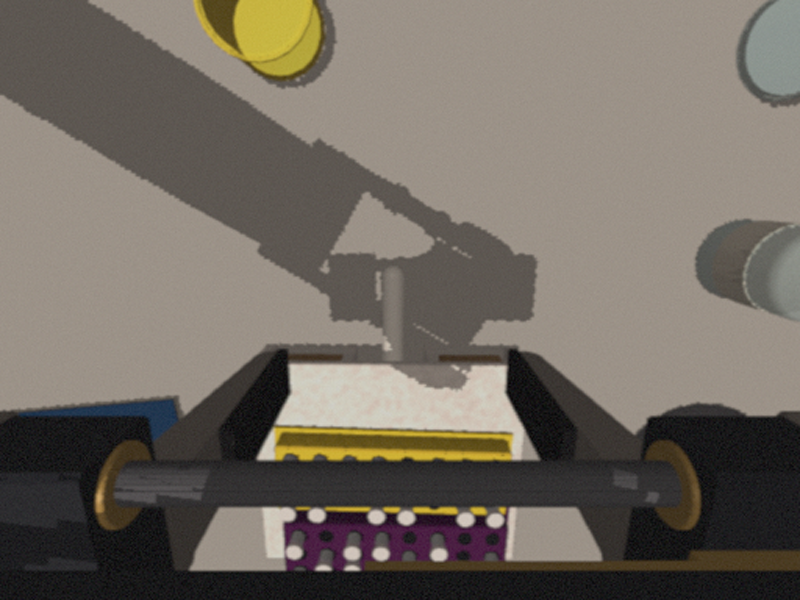

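The wrist view shows the rod tip at (393,266), with the rod running to the shelf edge at (394,360). The shelf face is level in the image at row 362, so the 9° yaw is right.

```bash
python3 - <<'E'
from h import *
import pickle
c=pickle.load(open("w1.pkl","rb"));k=1.5625
tip=onz(c,393/k,265/k,.01); m=onz(c,394/k,340/k,.01)
print(tip,m,"face",[onz(c,u/k,362/k,.054) for u in(290,394,506)])
d=tip-m; ang=np.degrees(np.arctan2(d[1],d[0])); print(ang)
y=np.radians(9); ax=np.array([-np.sin(y),np.cos(y),0])
g=tip-ax*.026; g[2]=.003
bot.line_to([g[0],g[1],.12],max_speed=.2)
bot.line_to(g,max_speed=.1); print(bot.current_ee_pos(),bot.current_contact_force())
bot.set_gripper(0,40); print("open",bot.current_opening(),bot.current_clock(),bot.current_contact_force())
for s in (.03,.16):
    bot.line_to(g+ax*s,max_speed=.1); print(bot.current_ee_pos(),bot.current_contact_force(),bot.current_opening())
print(bot.current_clock()); snap("side","s2")
E
```

```text
[ 0.5146501  -0.07803515  0.01      ] [ 0.52628201 -0.14738636  0.01      ] face [array([ 0.44160972, -0.16429729,  0.054     ]), array([ 0.52713673, -0.15088843,  0.054     ]), array([ 0.61924908, -0.13644712,  0.054     ])]
99.5212935455606
[ 0.51936832 -0.1039912   0.00372147] [ 0.05413555  0.73059143 -0.71800067]
open 0.20180487169405056 5.1417 [0.05841426 0.19269263 0.7354587 ]
[ 0.51381495 -0.07313464  0.00299289] [-0.49673677  1.45780423  0.55255457] 0.20259717459656862
[0.49367738 0.05434856 0.00298821] [-0.99664412  1.84690888  0.78350504] 0.20312661248613856
7.0417
```

View pics/s2.png

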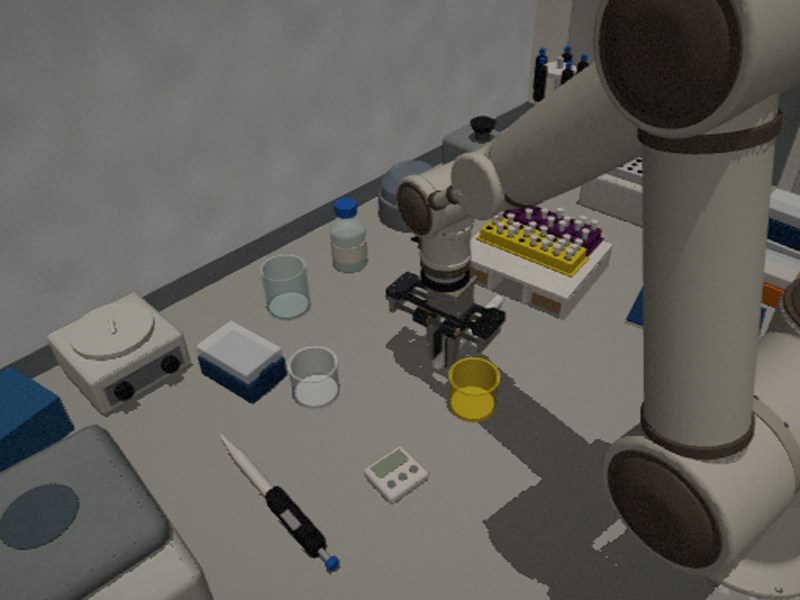

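The side picture shows the rod drawn out: its rear end at (497,303) is just clear of the shelf, and the racks are undisturbed. I'll shift it clear of the shelf and the yellow beaker, regrip at the middle, lift and feel.

```bash
python3 - <<'E'
from h import *
y=np.radians(9); ax=np.array([-np.sin(y),np.cos(y),0])
p=bot.current_ee_pos(); p[2]=.003
bot.line_to(p+ax*.02,max_speed=.1)
q=np.array([.545,.095,.003]); bot.line_to(q,max_speed=.12)
bot.set_gripper(.45); bot.line_to(q+[0,0,.05],max_speed=.2)
m=q-ax*.084
bot.line_to(m+[0,0,.05],max_speed=.2); bot.line_to(m,max_speed=.1)
def ft(n=8):
    r=[]
    for _ in range(n): r.append(np.r_[bot.current_contact_force(),bot.current_ft_torque()]); bot.hold(.03)
    return np.round(np.mean(r,0),3),np.round(np.std(r,0),3)
print("before",ft())
bot.set_gripper(0,40); print(bot.current_opening(), "gripped",ft())
bot.line_to(m+[0,0,.07],max_speed=.1); bot.hold(.3)
print("lifted",ft(12)); print("tool y",Ro.from_rotvec(bot.current_tool_rot()).as_matrix()[:,1],bot.current_ee_pos(),bot.current_clock())
snap("side","s3"); snap("scene","c3")
E
```

```text
before (array([ 0.074, -0.033,  0.051, -0.031, -0.066,  0.011]), array([0.401, 0.291, 0.382, 0.03 , 0.027, 0.012]))
0.1989520192550501 gripped (array([-0.203, -0.27 ,  0.854, -0.06 , -0.022,  0.008]), array([0.651, 0.493, 0.47 , 0.01 , 0.033, 0.024]))
lifted (array([-0.157,  0.244, -1.434, -0.111, -0.105, -0.004]), array([0.496, 0.352, 0.562, 0.033, 0.036, 0.029]))
tool y [ 1.56444298e-01 -9.87686783e-01  9.30495680e-08] [0.55816244 0.012049   0.07302375] 12.7583
```

View pics/c3.png

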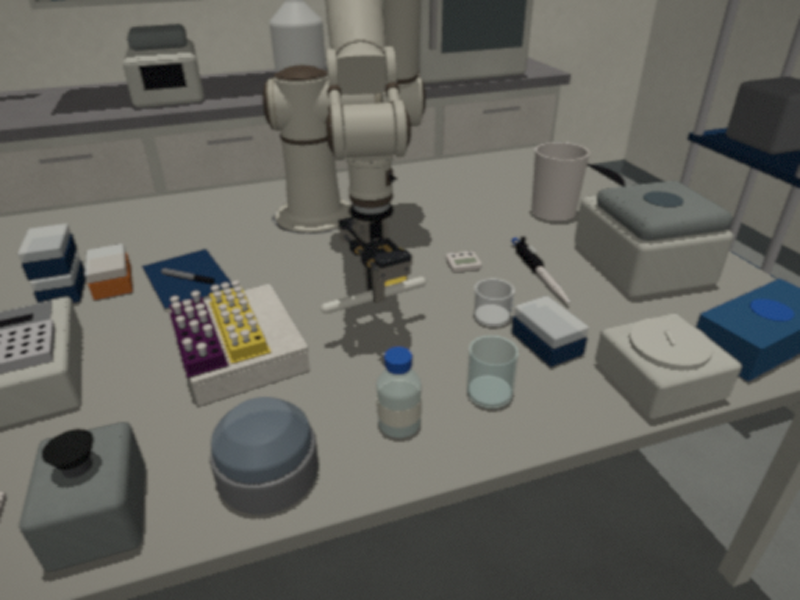

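The moment about x changed by −0.08 Nm on lifting, which means the heavy end is at +y (end a). To confirm, I'll regrip 28 mm towards b: expect about −0.115 if a is heavy, or +0.03 if b is. Then I'll hover by the beaker for a wrist look.

```bash
python3 - <<'E'
from h import *
y=np.radians(9); ax=np.array([-np.sin(y),np.cos(y),0])
def ft(n=15):
    r=[]
    for _ in range(n): r.append(np.r_[bot.current_contact_force(),bot.current_ft_torque()]); bot.hold(.02)
    return np.round(np.mean(r,0),3)
p=bot.current_ee_pos(); p[2]=.003
bot.line_to(p,max_speed=.08); bot.set_gripper(.45); bot.line_to(p+[0,0,.035],max_speed=.2)
m=p-ax*.028; bot.line_to(m+[0,0,.035],max_speed=.2); bot.line_to(m,max_speed=.1)
print("before",ft()); bot.set_gripper(0,50)
bot.line_to(m+[0,0,.10],max_speed=.12); bot.hold(.3); t=ft(); print("lifted",t,bot.current_opening(),bot.current_clock())
if t[3]<-.09:
    a=np.arctan2(.245,.599); e=np.array([np.cos(a),np.sin(a),0])
    P=np.array([.599,.245,0])+e*.06; P[2]=.25
    bot.line_to(m+[0,0,.2],max_speed=.2)
    print(bot.inverse_kinematics(P,down(a+np.pi/2)))
    bot.goto(P,down(a+np.pi/2)); print(bot.current_clock(),bot.current_joints())
    # check reach of the final pose for several lean azimuths
    for da in (0,-.3,.3,-.6,.6):
        e=np.array([np.cos(a+da),np.sin(a+da),0]);f=np.radians(52);z=np.array([0,0,1.])
        u=e*np.cos(f)+z*np.sin(f);tz=e*np.sin(f)-z*np.cos(f);R=np.c_[np.cross(u,tz),u,tz]
        q=bot.inverse_kinematics(np.array([.599,.245,.02])-e*.022+u*.128+tz*.008,Ro.from_matrix(R).as_rotvec()); print(da,None if q is None else np.round(q,2))
    snap("wrist","w4")
E
```

```text
before [ 0.059  0.08  -0.121 -0.024 -0.079  0.007]
lifted [-4.300e-02 -1.000e-03 -1.351e+00 -1.450e-01 -9.600e-02  5.000e-03] 0.20048642554845206 17.775
[ 2.17881072e-01  4.85462530e-01  1.12265938e+00 -4.44089210e-16
  1.53347074e+00 -1.74116897e+00]
19.6417 [ 2.16864304e-01  4.86072056e-01  1.12436861e+00 -3.94629066e-04
  1.53324924e+00 -1.74022459e+00]
0 [0.12 0.17 2.08 1.57 0.21 2.98]
-0.3 None
0.3 [0.01 0.2  2.04 1.38 0.53 2.9 ]
-0.6 None
0.6 [-0.07  0.28  1.95  1.22  0.82  2.8 ]
```

View pics/w4.png

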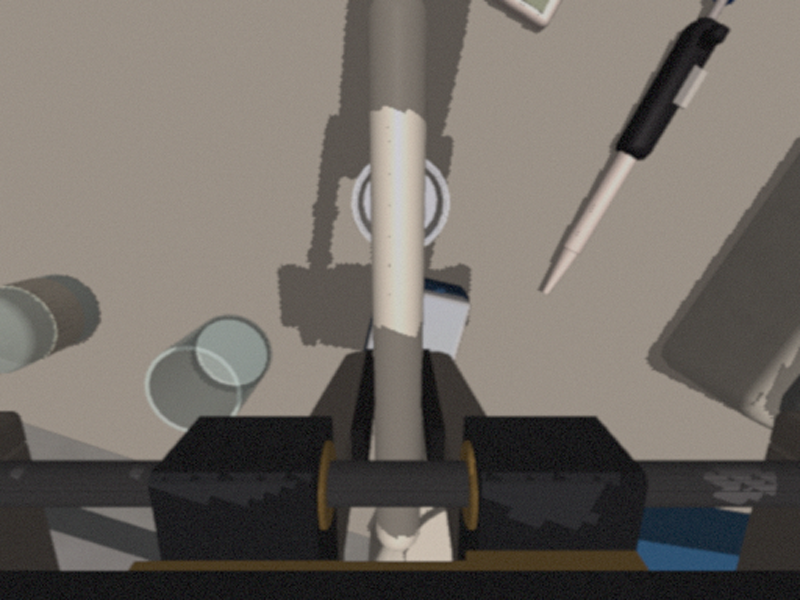

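The moment changed by −0.12 Nm, so end a holds the magnet. The wrist view shows the beaker lip around (400,203), columns 351 to 450, with the rod above it. The tip box and the glass beaker stand clear. Tilting radially outwards is near singular, so I'll scan the lean directions.

```bash
cat >> h.py <<'E'
def pose(B,az,f,x,zc,s=.128,drop=.008):
    """rod leaning to azimuth az at elevation f; magnet end's sphere centre at x along az from beaker centre, height zc;
    grasped s above that centre; drop = rod axis to TCP along tool z"""
    e=np.array([np.cos(az),np.sin(az),0]);z=np.array([0,0,1.])
    u=e*np.cos(f)+z*np.sin(f);t=e*np.sin(f)-z*np.cos(f)
    C=np.array([B[0],B[1],zc])+e*x
    return C+u*s+t*drop, Ro.from_matrix(np.c_[np.cross(u,t),u,t]).as_rotvec(),u
E
python3 - <<'E'
from h import *
import pickle
c=pickle.load(open("w4.pkl","rb"));k=1.5625
im=c["pixels"]
L,R,T,Bt=[onz(c,u/k,v/k,.066) for u,v in((351,203),(450,203),(400,155),(400,251))]
print(L,R,np.linalg.norm(L-R),T,Bt,np.linalg.norm(T-Bt),"centre",(L+R)/2,(T+Bt)/2)
B=((L+R)/2+(T+Bt)/2)/2
for az in range(-180,180,20):
    q=[bot.inverse_kinematics(*pose(B,np.radians(az),np.radians(54),-.02,.02+h)[:2]) for h in(0,.1)]
    print(az,*[None if i is None else np.round(i,2) for i in q])
E
```

```text
[0.60918381 0.20912744 0.066     ] [0.57966959 0.28169708 0.066     ] 0.07834182643337856 [0.56130772 0.23145065 0.066     ] [0.62978632 0.2594356  0.066     ] 0.07397618287903007 centre [0.5944267  0.24541226 0.066     ] [0.59554702 0.24544312 0.066     ]
-180 [0.16 1.05 0.79 0.16 2.23 1.76] [0.16 0.95 0.75 0.18 2.37 1.79]
-160 [ 0.24  1.08  0.73 -0.12  2.27  1.43] [ 0.24  0.99  0.68 -0.13  2.4   1.41]
-140 [ 0.32  1.06  0.77 -0.38  2.19  1.12] [ 0.32  0.96  0.73 -0.42  2.31  1.05]
-120 [ 0.39  0.98  0.89 -0.58  2.02  0.87] [ 0.39  0.88  0.86 -0.62  2.13  0.78]
-100 [ 0.45  0.87  1.08 -0.74  1.8   0.69] [ 0.45  0.76  1.05 -0.76  1.9   0.59]
-80 [ 0.5   0.74  1.29 -0.87  1.54  0.56] [ 0.5   0.62  1.26 -0.88  1.64  0.44]
-60 [ 0.51  0.6   1.52 -1.02  1.26  0.45] [ 0.51  0.46  1.49 -0.98  1.35  0.3 ]
-40 [ 0.49  0.45  1.73 -1.18  0.95  0.36] [ 0.49  0.3   1.7  -1.07  1.03  0.16]
-20 None [ 0.42  0.14  1.88 -1.12  0.67 -0.04]
0 None [ 0.29  0.02  2.02 -0.92  0.3  -0.49]
20 [0.14 0.16 2.11 1.9  0.18 2.68] [ 0.14 -0.04  2.07  0.78  0.24 -2.46]
40 [-0.01  0.19  2.07  1.46  0.55  2.81] None
60 [-0.1   0.29  1.95  1.24  0.89  2.73] [-0.1   0.11  1.92  1.1   0.97  2.97]
80 [-0.13  0.42  1.78  1.06  1.19  2.63] [-0.13  0.26  1.75  1.    1.28  2.81]
100 [-0.11  0.56  1.57  0.9   1.45  2.53] [-0.11  0.42  1.54  0.89  1.56  2.66]
120 [-0.07  0.71  1.35  0.74  1.7   2.41] [-0.07  0.58  1.32  0.76  1.81  2.51]
140 [-0.    0.84  1.13  0.58  1.92  2.25] [-0.    0.73  1.1   0.62  2.04  2.34]
160 [0.07 0.96 0.94 0.4  2.11 2.04] [0.07 0.86 0.9  0.43 2.24 2.11]
```

Beaker centre is (0.595, 0.2454); the lip measures 78 mm, which fits. Leaning towards −y keeps every joint mid-range and the space there is free. I'll go to the pre-insert pose and check the alignment.

```bash
python3 - <<'E'
from h import *
B=[.595,.2454];az=np.radians(-90);f=np.radians(56)
p,r,u=pose(B,az,f,-.018,.018)
bot.goto(p+u*.14,r); print(bot.current_clock(),np.round(bot.current_joints(),2))
bot.line_to(p+u*.075,max_speed=.12)
out=[]
for n in("side","scene"):
    c=bot.read_camera(n); im=c["pixels"].copy()
    S=p+u*.075-u*.128-Ro.from_rotvec(r).as_matrix()[:,2]*.008
    im=cv2.resize(im,None,fx=3,fy=3,interpolation=cv2.INTER_CUBIC)
    for X,col in((S,(0,0,255)),(S-u*.01,(0,255,0)),(S+u*.2,(0,0,255)),([B[0],B[1],.066],(255,0,0)),([B[0],B[1]-.039,.066],(255,0,0)),([B[0],B[1]+.039,.066],(255,0,0))):
        cv2.circle(im,tuple(int(round(3*v+1)) for v in proj(c,X)),3,col,-1)
    q=np.array(proj(c,[B[0],B[1],.09]))*3; a,b=int(q[1]),int(q[0]); out.append(im[max(a-230,0):a+150,max(b-200,0):b+200][:380,:400])
cv2.imwrite("pics/pre.png",np.hstack(out))
E
```

```text
21.6083 [ 0.39  0.58  1.3  -0.88  1.7   0.48]
```

View pics/pre.png

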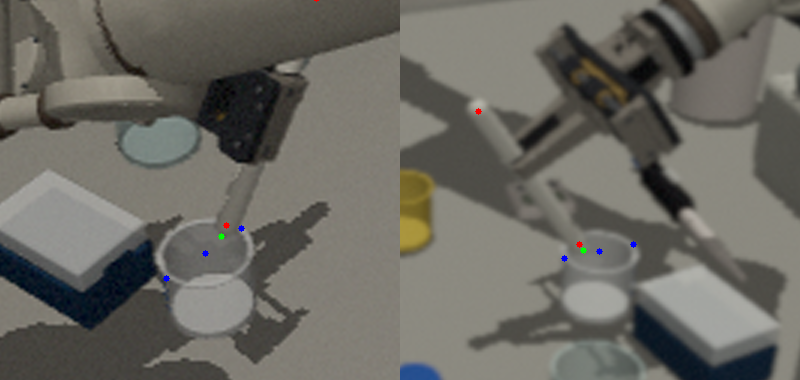

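The projected rod end (red/green) and the lip centre and edges (blue) match both views: side rod end at (222,230), lip centre at (205,252). I'll insert with force checks.

```bash
python3 - <<'E'
from h import *
B=[.595,.2454];az=np.radians(-90);rad=np.radians
F=lambda:np.mean([(bot.hold(.02),bot.current_contact_force())[1] for _ in range(8)],0)
p,r,u=pose(B,az,rad(56),-.018,.021)
f0=F(); print("free",np.round(f0,2))
bot.line_to(p+u*.03,max_speed=.08); print(np.round(F()-f0,2))
bot.line_to(p,max_speed=.06); print("in",np.round(F()-f0,2))
z=.021
while z>.012:
    z-=.0015; bot.line_to(pose(B,az,rad(56),-.018,z)[0],max_speed=.03); d=F()-f0; print(round(z,4),np.round(d,2))
    if d[2]>1: break
for a in (54,53,52,51,50,49):
    q,rr,_=pose(B,az,rad(a),-.019,z+.0005); bot.line_to(q,rr,max_speed=.03); d=F()-f0; print(a,np.round(d,2))
    if np.linalg.norm(d)>1.5: break
print(bot.current_clock())
out=[]
for n in("side","scene"):
    c=bot.read_camera(n); im=cv2.resize(c["pixels"],None,fx=3,fy=3,interpolation=cv2.INTER_CUBIC)
    q=np.array(proj(c,[B[0],B[1],.09]))*3; a,b=int(q[1]),int(q[0]); out.append(im[max(a-230,0):a+150,max(b-200,0):b+200][:380,:400])
cv2.imwrite("pics/ins.png",np.hstack(out))
E
```

```text
free [-0.18 -0.16 -1.68]
[ 0.41 -0.07  0.09]
in [-0.01  0.07  0.61]
0.0195 [0.28 0.23 0.18]
0.018 [0.37 0.25 0.44]
0.0165 [0.36 0.18 0.05]
0.015 [ 0.12 -1.37  3.42]
54 [ 0.91 -1.84  3.64]
26.0667
```

View pics/ins.png

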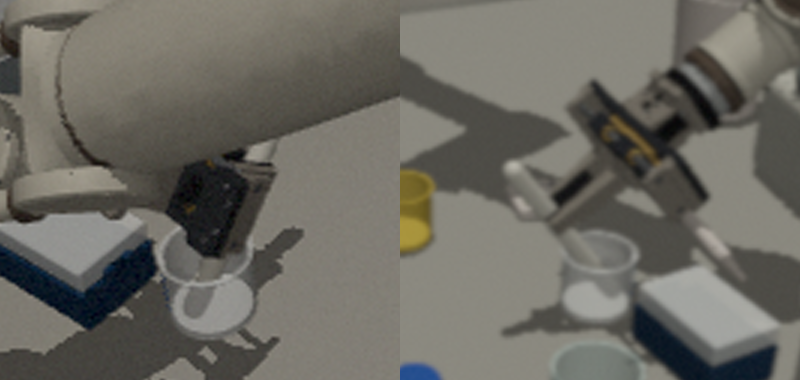

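The rod is inside and the floor contact came at 15 mm, as predicted. I'll ease up 1 mm, lower it to the lip, release and retreat.

```bash
python3 - <<'E'
from h import *
B=[.595,.2454];az=np.radians(-90);rad=np.radians
F=lambda:np.mean([(bot.hold(.02),bot.current_contact_force())[1] for _ in range(6)],0)
f0=np.array([-.18,-.16,-1.68]); last=None
for a in (54,52.5,51.5,50.5,49.5,48.5):
    q,rr,_=pose(B,az,rad(a),-.020,.0162); bot.line_to(q,rr,max_speed=.03); d=F()-f0; print(a,np.round(d,2))
    if np.linalg.norm(d)>1.6: break
print(bot.current_clock())
c=bot.current_opening()
for o in (.24,.32,.5): bot.set_gripper(o,10); bot.hold(.15)
bot.hold(.2); t=Ro.from_rotvec(bot.current_tool_rot()).as_matrix()[:,2]
bot.line_to(np.array(bot.current_ee_pos())-t*.10,max_speed=.1)
p=np.array(bot.current_ee_pos()); bot.line_to(p+[0,.03,.12],max_speed=.2); print(bot.current_clock())
out=[]
for n in("side","scene"):
    c=bot.read_camera(n); im=cv2.resize(c["pixels"],None,fx=3,fy=3,interpolation=cv2.INTER_CUBIC)
    q=np.array(proj(c,[B[0],B[1],.09]))*3; a,b=int(q[1]),int(q[0]); out.append(im[max(a-230,0):a+150,max(b-200,0):b+200][:380,:400])
cv2.imwrite("pics/rel.png",np.hstack(out)); snap("scene","end")
E
```

```text
54 [ 0.44 -1.01  2.44]
26.5167
30.1
```

View pics/rel.png

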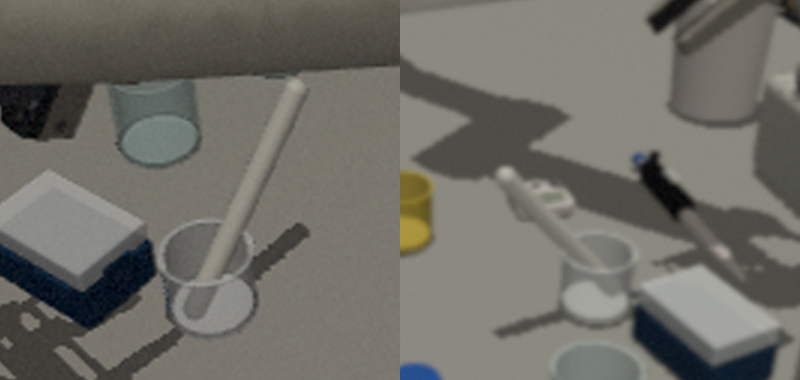

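View pics/end.png

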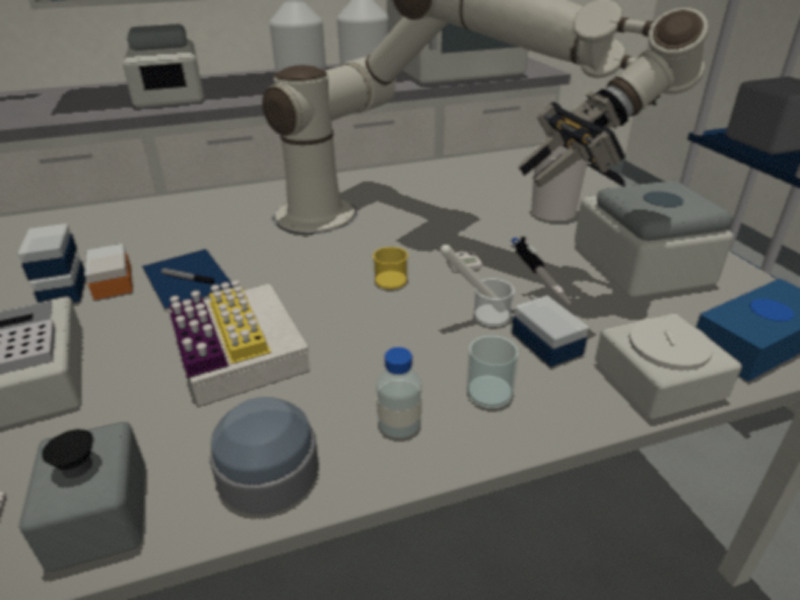

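The beaker is standing with the rod leaning on its rim, the magnet end on the floor, and everything else in place.

```bash
python3 - <<'E'
from h import *
a=bot.read_camera("side")["pixels"].astype(int); bot.hold(.6); b=bot.read_camera("side")["pixels"].astype(int)
print("px changed",(np.abs(a-b).max(2)>40).sum(),bot.current_contact_force(),bot.current_clock()); bot.job_done()
E
```

```text
px changed 703 [ 0.46490972 -0.61415374  0.17219433] 30.95
the job is handed in; nothing more can be done
```

The retriever is in the milky squat beaker with its magnet end at the bottom, leaning on the rim. I handed the job in at about 31 s.

- **Drawing out:** I pulled the rod endways from the middle bay. The racks looked undisturbed in the later pictures.
- **Finding the magnet:** Lifted at the middle, the moment changed by −0.08 Nm. Lifted again 28 mm towards end b, it changed by −0.12 Nm. Both put the magnet in end a.
- **Placing:** The magnet end met the beaker floor at the predicted height with about 3.7 N. I meant to lower the rod onto the rim in force-checked steps. The loop stopped at its first step because the floor force still read 2.6 N, so I released there, at 54°. The rod settled the last few degrees onto the rim by itself.

**Last checks:** Both camera views after the release showed the beaker upright with the rod on its rim and everything else in place. The gripper was clear, with contact force near zero. A stillness check just before handing in compared two side pictures 0.6 s apart and found 703 changed pixels. I took that to be image noise or the arm settling but did not look into it, so that check does not confirm that the rod was still.

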